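# Hold the lid down on a leaf-roll mould with a spring hand press

### The job

Lay the loose lid gently on the ribbed mould so that their edges are flush all round (either way round will do) and let go of it. Then take the hand press out of its stand by the handle and, holding it upright, set its foot on the steel disc in the lid and push lightly until the spring plunger is about half way in; finish while still holding it there, with the lid still flush. Leave the bowl, the jar and the bundle of rolls where they are.

Things in the scene. Friction and masses are not known exactly. Their poses are not given: they have to be found in the camera images.
- mould_top (a point): Centre of the top of the mould: a dark wooden block fixed to the table, 150 (its x) x 90 (its y) x 48 mm high, whose top is six level ribs running along its y with five green leaf rolls lying just below the rib tops. z up.
- lid: The loose lid, a pale plywood board of 150 (its x) x 90 (its y) x 14 mm, 0.15 to 0.3 kg, lying on the table; origin at the centre of its underside, z up. On its top in the middle stands the cleat by which it is lifted.
- lid_under (a point): Centre of the lid's underside (same frame as the lid).
- lid_cleat (a point): Centre of the lid's cleat, 30 mm above the lid's underside. The cleat is a wooden bar 24 mm thick (lid's x), 70 mm long (lid's y), 32 mm high, its top 46 mm above the lid's underside.
- lid_spot (a point): The marked spot: centre of a flush inlaid dark steel disc, 22 mm across, in the lid's top face, 48 mm from the lid's centre along its x and 14 mm above its underside.
- stand: Light wooden stand fixed to the table, 80 x 80 x 86 mm high, with a 34 mm through hole in its 20 mm thick top plate, carried on two cheeks; the hand press hangs in it by its collar. Origin at the centre of its underside.
- press: The hand press, upright in the stand, 0.19 kg in all. From its origin (centre of the barrel's lower end) upward along its z: aluminium barrel 30 mm across and 45 mm long, collar 46 mm across and 8 mm thick, round wooden handle 26 mm across and 72 mm long, total 125 mm. The spring plunger sticks out 34 mm below the barrel. In the stand the origin is 41 mm above the table; raise it straight up by 80 mm or more to clear the stand.
- press_handle (a point): Centre of the press's round handle, 89 mm above the press's origin and 123 mm above its foot when the plunger is out; grasp here.
- press_foot (a point): Centre of the underside of the plunger's round steel foot, 20 mm across.
- plunger (a joint): How far the plunger is pushed into the press: 0 = fully out, 0.020 m = fully in; its spring gives about 0.5 N per mm, so half way in is 10 mm and about 5 N.
- bowl: Bystander: open steel bowl, 110 mm across, 45 mm high, origin at the centre of its underside.
- jar: Bystander: closed glass jar, 56 mm across, 70 mm high, origin at the centre of its underside.
- bundle: Bystander: small stack of green leaf rolls on a card, 100 x 84 x 45 mm high, origin at the centre of its underside.
There are look-alikes about, which are no part of the job. Of the things that look like the press, the middle-sized one is meant.

How it is judged:
By the outcome, as a careful person would: the job done as asked, in the order asked, and still so for the second after the job is handed in, while the arm keeps its last pose, push and grip.
It also fails if it takes over 54 s, if anything falls off the work surface, if the arm or the gripper's body presses on something with over 40 N, if the wrist force passes 120 N, or if a joint passes its speed limit or range.

### The arm

A 6-joint arm with a two-finger parallel gripper is mounted at the origin on the work surface. World frame = base frame: x ahead of the robot, y to its left, z up, the work surface at z = 0. Lengths are in m, angles in rad, forces in N, time in s.
With the tool pointing down it reaches from about 0.425 to 0.925 m from the base axis. Payload 12.5 kg.
Tool frame: the origin (TCP) lies midway between the tips of the shut fingers; the grasp point (between the pads) lies 19 mm behind it (bot.grip_depth is the distance from the TCP to the grasp point, in m); z points along the fingers, y is the direction in which the jaws open and shut (so a half turn about z gives the same grasp; the last joint's range is limited). The gripper opens to 85 mm and grips with 20 to 120 N. Pads are 22 mm wide; open, the fingers measure 114 mm over their backs; the gripper's body (76 mm by 85 mm) begins 54 mm behind the grasp point. The pads swing forward as they close: fully open they stand 13 mm farther back than shut.
Start: joints at [1.174, 0.491, 1.559, -0, 1.092, -0.106], TCP at [0.179, 0.599, 0.231] pointing down, gripper open.
Joint ranges: [-3.1, 3.1], [-0.84, 2.19], [0.05, 2.79], [-1.13, 4.28], [0.06, 2.93], [-2.69, 2.69]. Speed limits (rad/s): [2.22, 2.22, 2.79, 3.14, 3.14, 3.14].

### API

Orientations are given as a unit quaternion [x, y, z, w].
In Python, from cell import bot, optics gives the robot as it stands. The module is installed in compiled form; this text tells all that it offers.
- The arm moves only by the tool step_arm, never from a script. Its argument "plan" is a list of rows, each an object with "dp": the shift along the world's x, y, z in units of 30 mm (1.0 is 30 mm), a list of three; "twist": the turn about the world's z in units of 8 degrees (1.0 is 8 degrees); "hand": the closure, from 0 (fully open) to 1 (shut). A call has 1 to 20 rows; each row shifts and turns the pose as measured when the row begins; what a row does not reach is not made up. A row lasts 1/8 s, in which the tool goes at most 62.5 mm and 10.7 degrees, less where a joint would pass 70% of its speed; a pose out of reach is approached as far as the arm can. A call is refused whole if a number of a shift passes 1 or a number of a turn 1, either way. A call with a gripper value outside its range is refused whole. The fingers move at their own pace and stop on an object; "grip_force" is the grip in N (left out, the last holds). Time passes only in rows, so rows that do not move let the fingers close. It gives the time, the measured TCP pose, the force and the opening at its end, in the units of the state.
- bot.state(): the state, without advancing time (a new reading comes with each control period).
- optics.snapshot(name): name is "side" or "top"; returns a dict with "color" (420x560x3 uint8, red, green, blue), "depth" (420x560 float32, m along the optical axis (not along the pixel's ray), 0 where there is no reading), "mtx" (3x3 intrinsics, pixels), "rvec" (rotation vector, rad) and "tvec" (3), from world to camera coordinates, as OpenCV has them. Camera axes: x right, y down, z forward; pixel columns grow to the right and rows downward; lengths in m; the calibration is good to about 2 mm. A picture is of the moment at which its call begins.
- bot.sign_off(): hands the job in, once; it reports no verdict.
The state is a dict: "t": time; "joints": joint angles; "qd": joint speeds; "joint_efforts": joint torques, N m; "tool_pos": TCP position; "ee_rot": TCP orientation; "contact_force": force on the tool from outside, world axes, zero at the start; "ft_torque": the same for the moment, N m; "width": finger opening in m.
Only numpy, scipy, OpenCV 4.12 (cv2) and the standard library are available. Lean on these libraries where they do the work, as an engineer would, in place of code of your own. Each camera call takes 0.05 s, during which the arm holds its last target. There are 200 camera calls.

## Working session

There is one attempt and no reset: what is moved stays moved. The work goes in short steps, Python scripts to look and compute and a tool call to move; the robot and the scene stay as the last step left them, time stands still between calls to the robot, and variables do not carry over. Pictures are saved under pics/ and viewed, about 8 in all and at most 12, crops included, and the job is handed in when it is done.

Besides the shell and the picture viewer there is one more tool, called after "Emit:" in YAML: its name, and indented under it one key for each argument. step_arm: Moves the arm, as the interface text tells. Its arguments: {"type":"object","properties":{"plan":{"type":"array","items":{"type":"object","properties":{"dp":{"type":"array","items":{"type":"number"}},"twist":{"type":"number"},"hand":{"type":"number"}}}},"grip_force":{"type":"number"}},"required":["plan"]}

```bash
mkdir -p pics; cat > h.py <<'E'
import numpy as np, cv2
from cell import bot, optics
def snap(n):
    s=optics.snapshot(n); R=cv2.Rodrigues(np.array(s["rvec"],float))[0]; t=np.array(s["tvec"],float).ravel(); K=np.array(s["mtx"])
    d=s["depth"]; v,u=np.mgrid[:420,:560]
    c=np.stack([(u-K[0,2])/K[0,0]*d,(v-K[1,2])/K[1,1]*d,d],-1)
    s["P"]=(c-t)@R; s["P"][d==0]=np.nan
    return s
def save(n,img,sc=1):
    cv2.imwrite("pics/"+n,cv2.resize(img[...,::-1],None,fx=sc,fy=sc,interpolation=cv2.INTER_CUBIC))
E
python3 - <<'E'
from h import *
for n in("top","side"):
    s=snap(n); save(n+"0.png",s["color"],1.4); np.savez(n+"0.npz",P=s["P"],c=s["color"])
    print(n,s["mtx"],s["rvec"],s["tvec"])
print(bot.state())
E
```

```text
top [[451.30395135   0.         284.71033393]
 [  0.         451.30395135 209.68656743]
 [  0.           0.           1.        ]] [ 2.10444642 -2.14800644  0.16535738] [0.01634913 0.60769372 1.03949005]
side [[539.0567856    0.         279.75551366]
 [  0.         539.0567856  205.75240505]
 [  0.           0.           1.        ]] [ 2.14247268 -0.08170246  0.07632404] [-0.59532465  0.09300967  1.21604508]
{'t': 0.1, 'joints': array([ 1.17439893e+00,  4.91490493e-01,  1.55938409e+00, -1.30632316e-05,
        1.09170981e+00, -1.05586917e-01]), 'qd': array([-0.00154276,  0.00036477, -0.00250918,  0.00079763,  0.00040455,
        0.00024885]), 'joint_efforts': array([ 2.78261570e-03, -6.19444084e+01, -2.62024230e+01, -1.03032962e-04,
        2.96246602e-03,  1.76171568e-05]), 'tool_pos': array([0.17910136, 0.59858053, 0.23079316]), 'ee_rot': array([ 1.44890406e-01,  9.89447585e-01, -4.81771018e-04, -1.17543411e-04]), 'contact_force': array([-0.53536551, -0.78659178,  1.18176767]), 'ft_torque': array([-0.02864304,  0.00202914, -0.02005773]), 'width': 0.08543742712304825}
```

View pics/top0.png

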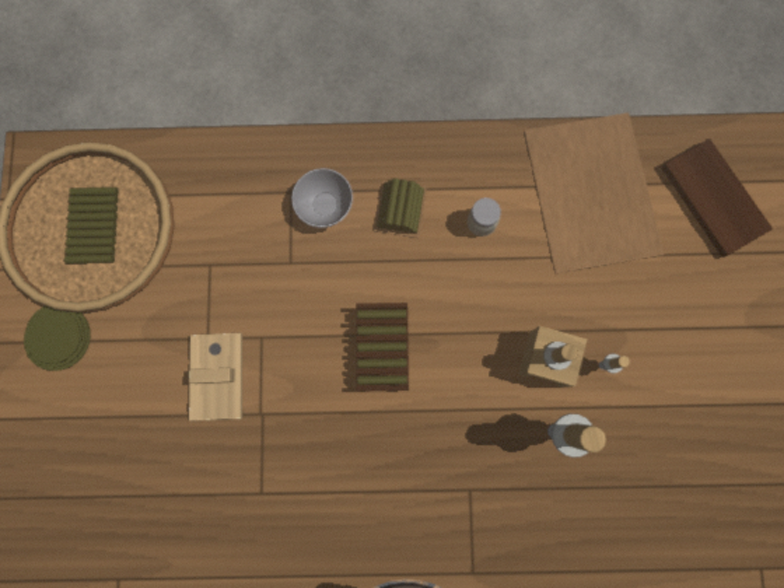

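View pics/side0.png

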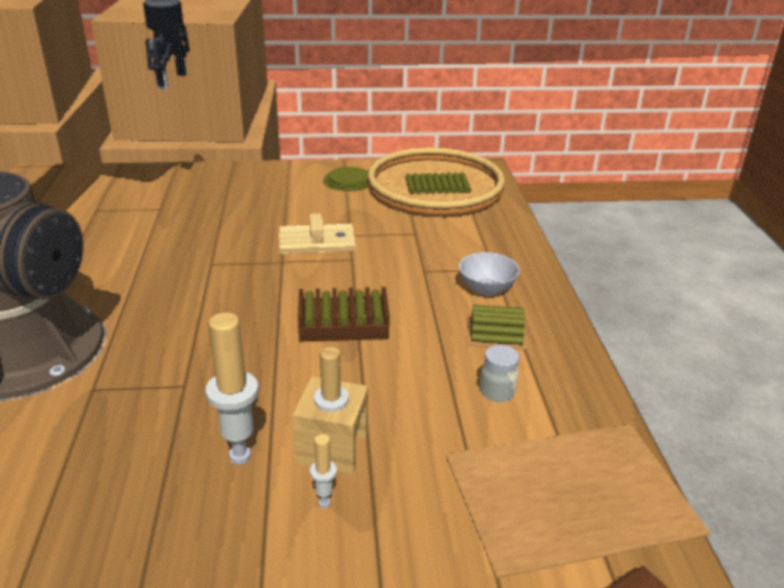

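The top picture shows the lid at (215,376) with its cleat at (210,375) and disc at (215,349), and the mould at (380,346), in 1.4x pixels. There are three press-like tools: a big one at (580,437), one in the stand at (560,355), and a small one at (615,363). The one in the stand is middle-sized and hangs in the stand as described. I'll confirm it with a crop.

```bash
python3 - <<'E'
from h import *
T=np.load("top0.npz");P=T["P"];C=T["c"];S=np.load("side0.npz")
a=cv2.resize(C[215:345,320:470][...,::-1],(600,520),interpolation=3)
cv2.imwrite("pics/c1.png",a)
def rect(P,m,lo,hi,lab):
    q=P[m&(P[...,2]>lo)&(P[...,2]<hi)]
    r=cv2.minAreaRect((q[:,:2]*1000).astype(np.float32)); print(lab,len(q),np.round(r[0],1),np.round(r[1],1),round(r[2],1),"z",np.round(np.median(q[:,2])*1000,1),"mean",np.round(q.mean(0)*1000,1))
def box(u0,u1,v0,v1):
    m=np.zeros((420,560),bool); m[int(v0/1.4):int(v1/1.4),int(u0/1.4):int(u1/1.4)]=1; return m
rect(P,box(180,250,325,430),.008,.022,"lid top")
rect(P,box(180,250,325,430),.035,.055,"cleat top")
rect(P,box(345,420,295,400),.044,.055,"mould ribs")
rect(P,box(345,420,295,400),.03,.055,"mould")
b=box(525,592,320,392)
rect(P,b,.08,.088,"stand top"); rect(P,b,.09,.098,"collar"); rect(P,b,.158,.172,"handle top")
rect(P,box(550,600,405,460),.1,.5,"big"); rect(P,box(600,635,350,375),.03,.5,"small")
m=box(180,250,325,430)&(C.astype(int).sum(-1)<300)&(P[...,2]>.009)&(P[...,2]<.02)
m&=(np.ptp(C.astype(int),axis=-1)<30); rect(P,m,.0,.03,"disc")
P=S["P"]
rect(P,box(270,362,220,256),.008,.022,"S lid"); rect(P,box(290,340,205,256),.035,.055,"S cleat")
rect(P,box(290,400,280,345),.03,.055,"S mould")
b=box(290,370,340,470)
rect(P,b,.081,.089,"S stand");rect(P,b,.105,.155,"S handle"); rect(P,b,.160,.172,"S handletop")
rect(P,box(205,245,305,400),.1,.4,"S big")
for n,bb in(("bowl",(455,522,250,298)),("bundle",(468,528,302,348)),("jar",(478,522,344,402))): rect(P,box(*bb),.012,.09,n)
for r in (280,300,320): pass
E
```

```text
lid top 1919 [475.5 330.9] [149.9  91.8] 1.5 z 13.6 mean [473.9 329.3  13.7]
cleat top 304 [475.4 330.3] [23.9 70.3] 1.8 z 45.5 mean [475.1 329.8  45.5]
mould ribs 1155 [519.6  35.1] [ 88.7 149.8] 89.6 z 46.7 mean [518.6  34.5  46.8]
mould 2099 [519.8  35.5] [ 89.5 150.2] 89.6 z 44.5 mean [519.7  35.4  43.6]
stand top 822 [ 494.3 -253.6] [80.7 80.4] 72.7 z 85.0 mean [ 493.3 -251.4   84.9]
collar 164 [ 499.3 -242.5] [61.4 62.7] 19.6 z 93.1 mean [ 492.8 -247.2   93. ]
handle top 116 [ 493.9 -253.1] [23.5 24.3] 47.0 z 164.7 mean [ 493.6 -252.5  164.3]
big 821 [ 370.  -258.1] [56.3 63.9] 74.0 z 142.5 mean [ 370.4 -253.3  165.5]
small 192 [ 481.5 -351.2] [30.5 28.2] 89.2 z 69.4 mean [ 480.9 -348.    80.6]
disc 43 [522.7 331.4] [18.7 15.3] 88.4 z 14.3 mean [522.6 331.7  14.3]
S lid 798 [472.7 327.4] [150.1  99. ] 0.8 z 12.1 mean [471.9 320.4  12.3]
S cleat 122 [472.3 325.6] [22.6 77.2] 0.1 z 44.1 mean [472.8 320.4  43.4]
S mould 1404 [516.9  31.2] [ 98.5 149.9] 89.0 z 42.9 mean [516.5  23.   42.1]
S stand 961 [ 481.6 -288.9] [151.5  80.6] 71.8 z 84.5 mean [ 491.  -271.4   84.5]
S handle 393 [ 486.5 -311.9] [111.2  25.4] 85.0 z 123.3 mean [ 488.7 -287.7  125.9]
S handletop 118 [ 492.1 -258.8] [24.6 23.9] 17.6 z 164.0 mean [ 491.7 -260.6  163.7]
S big 1408 [ 360.1 -268.6] [45.4 53. ] 83.0 z 177.5 mean [ 366.  -278.5  175.8]
bowl 830 [784.9 134.1] [111.8 106.8] 63.0 z 30.7 mean [787.7 144.   30.2]
bundle 889 [764.  -60.9] [155.8  85.4] 79.6 z 35.3 mean [770.3 -23.1  32.2]
jar 844 [ 743.9 -157. ] [53.2 55.7] 21.7 z 48.9 mean [ 741.4 -167.4   48.6]
```

View pics/c1.png

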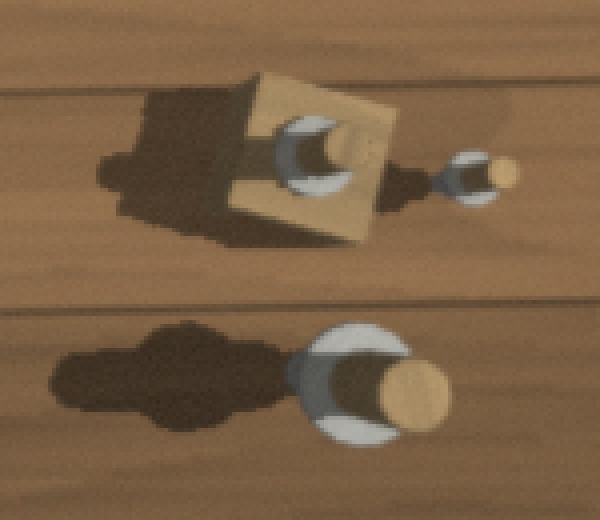

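The crop shows three tools: the small one at (480,175), the big one at (370,385), and the middle-sized one in the stand at (320,155). The one in the stand is the press. I'm moving towards the lid now.

Emit:
step_arm:
  plan:
    - {"dp": [0.9,-0.8,-0.2],"twist": -0.8,"hand": 0}
    - {"dp": [0.9,-0.8,-0.2],"twist": -0.8,"hand": 0}
    - {"dp": [0.9,-0.8,-0.2],"twist": -0.8,"hand": 0}
    - {"dp": [0.9,-0.8,-0.2],"twist": -0.8,"hand": 0}
    - {"dp": [0.9,-0.8,-0.2],"twist": -0.8,"hand": 0}
    - {"dp": [0.9,-0.8,-0.2],"twist": -0.8,"hand": 0}
    - {"dp": [0.9,-0.8,-0.2],"twist": -0.8,"hand": 0}
    - {"dp": [0.9,-0.8,-0.2],"twist": -0.8,"hand": 0}
    - {"dp": [0.9,-0.8,-0.2],"twist": -0.8,"hand": 0}
    - {"dp": [0.9,-0.8,-0.2],"twist": -0.8,"hand": 0}
    - {"dp": [0.9,-0.8,-0.2],"twist": -0.8,"hand": 0}
  grip_force: 40

```text
t: 1.48
tool_pos: [0.4819, 0.3261, 0.16]
ee_rot: [0.702, 0.713, -0.002, -0.002]
contact_force: [-0.0, 0.1, -0.5]
width: 0.0849
```

```bash
cat >> h.py <<'E'
def st():
    s=bot.state(); from scipy.spatial.transform import Rotation as Ro
    M=Ro.from_quat(s["ee_rot"]).as_matrix()
    print("t",round(s["t"],2),"pos",np.round(s["tool_pos"]*1000,1),"yang",round(np.degrees(np.arctan2(M[1,1],M[0,1])),2),"z",np.round(M[:,2],3),"F",np.round(s["contact_force"],1),"T",np.round(s["ft_torque"],2),"w",round(s["width"]*1000,1),"j",np.round(s["joints"],2))
    return s
E
python3 -c "from h import *;st()"
```

```text
t 1.48 pos [481.9 326.1 160. ] yang 0.89 z [-0.006 -0.001 -1.   ] F [-0.   0.1 -0.5] T [ 0.01 -0.02 -0.  ] w 84.9 j [0.48 0.51 1.74 0.   0.89 0.46]
```

Emit:
step_arm:
  plan:
    - {"dp": [-0.2,0.15,-0.5],"twist": 0.08,"hand": 0}
    - {"dp": [0,0,-0.8],"twist": 0,"hand": 0}
    - {"dp": [0,0,-0.8],"twist": 0,"hand": 0}
    - {"dp": [0,0,-0.8],"twist": 0,"hand": 0.3}
    - {"dp": [0,0,0],"twist": 0,"hand": 0.4}
    - {"dp": [0,0,0],"twist": 0,"hand": 0.4}

```text
t: 2.22
tool_pos: [0.4734, 0.331, 0.0684]
ee_rot: [0.696, 0.718, -0.004, -0.002]
contact_force: [-0.8, -0.2, -0.4]
width: 0.0509
```

```bash
python3 -c "from h import *;st()"
```

```text
t 2.23 pos [473.4 331.   68.4] yang 1.76 z [-0.009 -0.002 -1.   ] F [-0.8 -0.2 -0.4] T [-0.02  0.02 -0.  ] w 50.9 j [0.49 0.64 1.82 0.   0.7  0.46]
```

Emit:
step_arm:
  plan:
    - {"dp": [0.07,0,-0.5],"twist": 0,"hand": 0.4}
    - {"dp": [0,0,-0.5],"twist": 0,"hand": 0.4}
    - {"dp": [0,0,-0.5],"twist": 0,"hand": 0.4}
    - {"dp": [0,0,0],"twist": 0,"hand": 0.4}
    - {"dp": [0,0,0],"twist": 0,"hand": 0.4}

```text
t: 2.85
tool_pos: [0.4757, 0.3314, 0.0213]
ee_rot: [0.696, 0.718, -0.003, -0.002]
contact_force: [0.2, 0.0, -0.4]
width: 0.0514
```

```bash
python3 -c "from h import *;st()"
```

```text
t 2.85 pos [475.7 331.4  21.3] yang 1.8 z [-0.008 -0.002 -1.   ] F [ 0.2  0.  -0.4] T [0.01 0.01 0.02] w 51.4 j [0.49 0.71 1.84 0.   0.6  0.46]
```

Emit:
step_arm:
  plan:
    - {"dp": [0,0,-0.1],"twist": 0,"hand": 0.5}
    - {"dp": [0,0,0],"twist": 0,"hand": 0.7}
    - {"dp": [0,0,0],"twist": 0,"hand": 1}
    - {"dp": [0,0,0],"twist": 0,"hand": 1}
    - {"dp": [0,0,0],"twist": 0,"hand": 1}
    - {"dp": [0,0,0],"twist": 0,"hand": 1}
  grip_force: 50

```text
t: 3.6
tool_pos: [0.4759, 0.3315, 0.019]
ee_rot: [0.696, 0.718, -0.003, -0.002]
contact_force: [-0.6, -1.1, -1.0]
width: 0.0234
```

```bash
python3 -c "from h import *;st()"
```

```text
t 3.6 pos [475.9 331.5  19. ] yang 1.8 z [-0.007 -0.001 -1.   ] F [-0.6 -1.1 -1. ] T [-0.03  0.01 -0.02] w 23.4 j [0.49 0.72 1.84 0.   0.6  0.46]
```

Emit:
step_arm:
  plan:
    - {"dp": [0,0,0.5],"twist": 0,"hand": 1}
    - {"dp": [0,0,0.8],"twist": 0,"hand": 1}
    - {"dp": [0,0,0.8],"twist": 0,"hand": 1}
    - {"dp": [0.1,-0.5,0.5],"twist": -0.04,"hand": 1}
    - {"dp": [0.15,-0.8,0],"twist": -0.04,"hand": 1}
    - {"dp": [0.15,-0.9,0],"twist": -0.04,"hand": 1}
    - {"dp": [0.15,-0.9,0],"twist": -0.04,"hand": 1}
    - {"dp": [0.15,-0.9,0],"twist": -0.04,"hand": 1}
    - {"dp": [0.15,-0.9,0],"twist": -0.04,"hand": 1}
    - {"dp": [0.15,-0.9,0],"twist": 0,"hand": 1}
    - {"dp": [0.15,-0.9,0],"twist": 0,"hand": 1}
    - {"dp": [0.15,-0.9,0],"twist": 0,"hand": 1}
    - {"dp": [0.15,-0.9,0],"twist": 0,"hand": 1}
    - {"dp": [0.1,-0.8,0],"twist": 0,"hand": 1}
    - {"dp": [0,0,0],"twist": 0,"hand": 1}
    - {"dp": [0,0,0],"twist": 0,"hand": 1}

```text
t: 5.6
tool_pos: [0.5208, 0.0336, 0.1067]
ee_rot: [0.71, 0.704, -0.003, -0.001]
contact_force: [-0.2, 0.1, -3.2]
width: 0.0231
```

```bash
python3 - <<'E'
from h import *
st()
s=snap("top"); np.savez("top1.npz",P=s["P"],c=s["color"])
s2=snap("side"); np.savez("side1.npz",P=s2["P"],c=s2["color"])
a=cv2.resize(s["color"][190:310,210:330],(480,480),interpolation=3); b=cv2.resize(s2["color"][130:280,180:330],(480,480)[:2],interpolation=3)[:, :320*0+480]
cv2.imwrite("pics/d1.png",cv2.resize(np.hstack([a,b]),(800,400))[...,::-1])
E
```

```text
t 5.6 pos [520.8  33.6 106.7] yang -0.53 z [-0.006 -0.002 -1.   ] F [-0.2  0.1 -3.2] T [ 0.03 -0.01 -0.03] w 23.1 j [-0.06  0.52  1.93 -0.    0.7  -0.05]
```

View pics/d1.png

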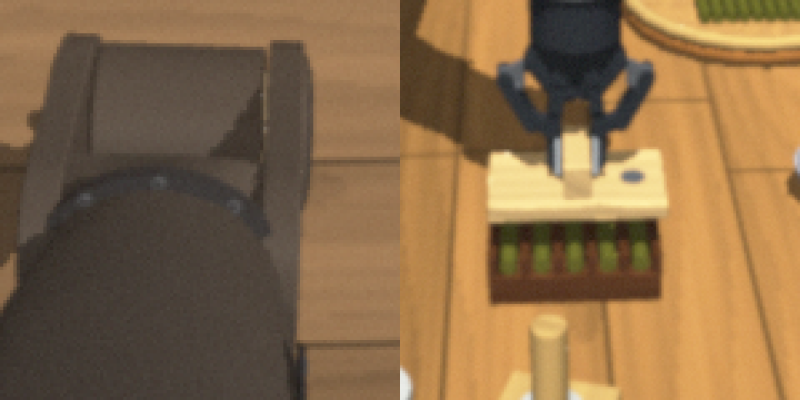

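The left half shows the arm hiding the work from the top camera. The right half (side) shows the lid held level over the mould, disc at (632,177), nearly aligned. I'll compare the front faces of the lid and the mould in the side camera.

```bash
cat >> h.py <<'E'
def face(P,zlo,zhi,lab,ref):
    v,u=np.mgrid[:420,:560]
    m=(P[...,2]>zlo)&(P[...,2]<zhi)&(abs(P[...,1]-ref)<.012)&(P[...,0]>.42)&(P[...,0]<.62)
    q=P[m]*1000
    for _ in range(3):
        c=np.polyfit(q[:,0],q[:,1],1); r=q[:,1]-np.polyval(c,q[:,0]); 
        k=abs(r)<max(2.5*r.std(),1); q=q[k]
    # per-row x extents
    rows=np.where(m.sum(1)>60)[0]; L=[];Rr=[]
    for w in rows:
        x=P[w][m[w]][:,0]*1000; L.append(x.min());Rr.append(x.max())
    L,Rr=np.median(L),np.median(Rr)
    print(lab,len(q),"yaw",round(np.degrees(np.arctan(c[0])),2),"y@518",round(np.polyval(c,518),1),"std",round(r.std(),2),"x",L.round(1),Rr.round(1),"mid",round((L+Rr)/2,1),"zrange",q[:,2].min().round(1),q[:,2].max().round(1))
E
python3 - <<'E'
from h import *
for f in ("side0","side1"):
    P=np.load(f+".npz")["P"]
    m=(abs(P[...,0]-.5)<.03)&(abs(P[...,1]+.012)<.03)
    if f=="side1":
        for w in range(180,250,3): print(w,np.round(P[w,260]*1000,1), end=";")
        print()
    face(P,.006,.038,f+" mould",-.010)
face(P,.079,.09,"lid",-.012)
E
```

```text
side0 mould 728 yaw -0.2 y@518 -12.6 std 2.35 x 442.9 589.8 mid 516.4 zrange 6.0 38.0
180 [567.4 276.6  -1.8];183 [566.6 263.1  -3.5];186 [555.2  72.  100.6];189 [554.2  55.9 102.1];192 [553.6  44.2 101. ];195 [552.8  31.3 100.9];198 [552.3  21.6  98.9];201 [551.5   8.1  99.3];204 [550.7  -5.2  99.8];207 [550.1 -15.1  98.2];210 [550.4 -11.7  88. ];213 [555.1  66.1  28.2];216 [554.3  52.2  28.8];219 [553.5  39.5  28.8];222 [552.1  15.4  36.7];225 [551.   -3.5  41.4];228 [550.8  -7.4  35.8];231 [550.9  -6.3  26.5];234 [550.3 -16.2  25.1];237 [550.5 -13.9  14.9];240 [550.6 -12.4   5.2];243 [550.4 -15.5  -1.2];246 [549.7 -27.2  -1. ];249 [549.3 -34.2  -4.3];
side1 mould 724 yaw -0.47 y@518 -12.7 std 2.3 x 442.9 589.9 mid 516.4 zrange 6.0 38.0
lid 90 yaw -0.51 y@518 -14.1 std 1.6 x nan nan mid nan zrange 84.9 90.0
  return _methods._mean(a, axis=axis, dtype=dtype,
  ret = ret.dtype.type(ret / rcount)
```

```bash
cat >> h.py <<'E'
from scipy.optimize import minimize
from scipy.ndimage import map_coordinates, gaussian_filter
CAM={}
def cam(n):
    if n not in CAM:
        s=optics.snapshot(n); CAM[n]=(np.array(s["rvec"]),np.array(s["tvec"]),np.array(s["mtx"]))
    return CAM[n]
def fit(img,n,edges,z0,H,x0,sig=1.0):
    """edges: list of corner-index pairs; 0-3 bottom,4-7 top: (-,-),(+,-),(+,+),(-,+)"""
    rv,tv,K=cam(n); I=gaussian_filter(img.astype(float),(sig,sig,0))
    C0=np.array([[a*75,b*45,z] for z in(z0,z0+H) for a,b in((-1,-1),(1,-1),(1,1),(-1,1))],float)
    t=np.linspace(.06,.94,60)[:,None]
    def cost(p):
        c,s=np.cos(np.radians(p[2])),np.sin(np.radians(p[2]))
        W=C0.copy(); W[:,0]=p[0]+c*C0[:,0]-s*C0[:,1]; W[:,1]=p[1]+s*C0[:,0]+c*C0[:,1]
        tot=0
        for i,j in edges:
            q=cv2.projectPoints((W[i]*(1-t)+W[j]*t)/1000,rv,tv,K,None)[0][:,0]
            d=q[-1]-q[0]; L=np.hypot(*d); nn=np.array([-d[1],d[0]])/L
            f=lambda o:np.stack([map_coordinates(I[...,k],[(q[:,1]+o*nn[1]),(q[:,0]+o*nn[0])],order=1) for k in range(3)],-1)
            tot+=L*np.abs((f(.7)-f(-.7)).mean(0)).sum()
        return -tot
    best=None
    for dx in(-3,0,3):
        for dy in(-3,0,3):
            r=minimize(cost,np.array(x0)+[dx,dy,0],method="Nelder-Mead",options=dict(initial_simplex=np.array(x0)+[dx,dy,0]+np.array([[0,0,0],[2,0,0],[0,2,0],[0,0,1]])))
            if best is None or r.fun<best.fun: best=r
    return best.x.round(2),round(best.fun)
E
python3 - <<'E'
from h import *
t0=np.load("top0.npz")["c"];s0=np.load("side0.npz")["c"];s1=np.load("side1.npz")["c"]
TOP=[(4,5),(5,6),(6,7),(7,4)]; FR=[(0,1),(0,4),(1,5)]
print("top mould",fit(t0,"top",TOP,0,48,[519.6,35.2,-.4]))
print("top lid0",fit(t0,"top",TOP,0,14,[475.4,330.6,1.5]))
print("side mould0",fit(s0,"side",FR+[(5,6),(7,4)],0,48,[517,33,-.4]))
print("side mould1 FR",fit(s1,"side",FR,0,48,[517,33,-.4]))
print("side mould0 FR",fit(s0,"side",FR,0,48,[517,33,-.4]))
print("side lid0",fit(s0,"side",FR+TOP,0,14,[473,328,1.5]))
print("side lid0 FR",fit(s0,"side",FR+[(4,5)],0,14,[473,328,1.5]))
for z in(87.7,86.7): 
  print("side lid1",z,fit(s1,"side",FR+TOP,z,14,[517,31,-.5]),fit(s1,"side",FR+[(4,5)],z,14,[517,31,-.5]))
E
```

```text
top mould (array([ 5.1784e+02,  3.5430e+01, -3.9000e-01]), -6789)
top lid0 (array([475.29, 330.11,   1.06]), -12277)
side mould0 (array([516.99,  30.57,  -0.57]), -11379)
side mould1 FR (array([517.08,  30.68,  -0.72]), -8725)
side mould0 FR (array([ 5.1693e+02,  3.0730e+01, -5.0000e-01]), -8211)
side lid0 (array([473.22, 321.25,   1.79]), -8798)
side lid0 FR (array([473.2 , 342.42,   2.24]), -4066)
side lid1 87.7 (array([519.68,  25.15,  -0.7 ]), -16504) (array([518.82,  25.06,  -0.62]), -11691)
side lid1 86.7 (array([519.73,  26.7 ,  -0.76]), -16478) (array([518.8 ,  26.59,  -0.64]), -11683)
```

Emit:
step_arm:
  plan:
    - {"dp": [-0.04,0.09,-0.3],"twist": 0.02,"hand": 1}
    - {"dp": [0,0,-0.3],"twist": 0,"hand": 1}
    - {"dp": [0,0,-0.3],"twist": 0,"hand": 1}
    - {"dp": [0,0,-0.2],"twist": 0,"hand": 1}
    - {"dp": [0,0,0],"twist": 0,"hand": 1}
    - {"dp": [0,0,0],"twist": 0,"hand": 1}

```text
t: 6.55
tool_pos: [0.5192, 0.0383, 0.0705]
ee_rot: [0.708, 0.706, -0.003, -0.002]
contact_force: [0.1, 0.9, -3.5]
width: 0.023
```

```bash
python3 - <<'E'
from h import *
s=st(); z=s["tool_pos"][2]*1000-19
s2=snap("side"); c=s2["color"]; np.savez("side2.npz",P=s2["P"],c=c)
cv2.imwrite("pics/e1.png",cv2.resize(c[150:250,195:295],(600,600),interpolation=3)[...,::-1])
TOP=[(4,5),(5,6),(6,7),(7,4)]; FR=[(0,1),(0,4),(1,5)]
print("mould",fit(c,"side",FR,0,48,[517,31,-.4]))
for k in (z,z-1): print("lid",k,fit(c,"side",FR+TOP,k,14,[517,31,-.5]),fit(c,"side",FR+[(4,5)],k,14,[517,31,-.5]))
E
```

```text
t 6.55 pos [519.2  38.3  70.5] yang -0.17 z [-0.007 -0.002 -1.   ] F [ 0.1  0.9 -3.5] T [-0.04  0.02  0.  ] w 23.0 j [-0.05  0.58  1.96 -0.    0.61 -0.05]
mould (array([517.04,  30.75,  -0.63]), -8705)
lid 51.45688580187331 (array([ 5.1843e+02,  3.0320e+01, -4.6000e-01]), -14788) (array([518.77,  30.38,  -0.6 ]), -10134)
lid 50.45688580187331 (array([ 5.1846e+02,  3.1800e+01, -4.1000e-01]), -14776) (array([518.59,  31.86,  -0.56]), -10128)
```

View pics/e1.png

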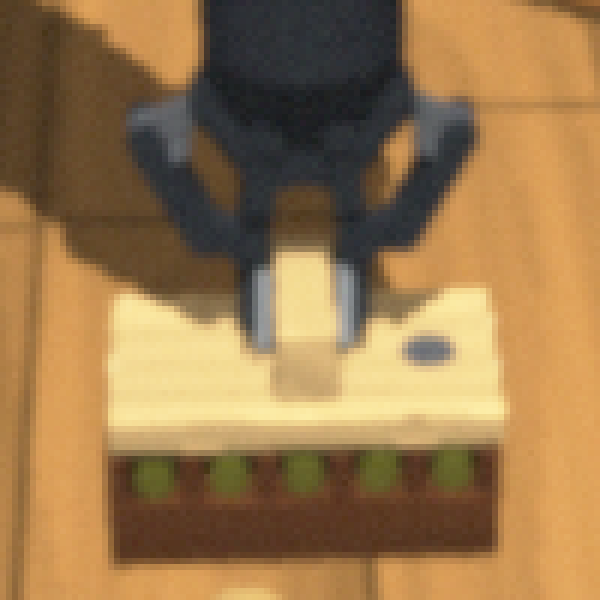

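The crop shows the lid just above the mould. Its right end, at (503,440), overhangs the mould's (497,455) by about 1 mm, and the left ends agree. I'll shift about -1 mm in x and -0.7 mm in y, then lower it gently.

Emit:
step_arm:
  plan:
    - {"dp": [-0.035,-0.025,0],"twist": -0.03,"hand": 1}
    - {"dp": [0,0,0],"twist": 0,"hand": 1}
    - {"dp": [0,0,-0.06],"twist": 0,"hand": 1}
    - {"dp": [0,0,-0.04],"twist": 0,"hand": 1}
    - {"dp": [0,0,0],"twist": 0,"hand": 1}

```text
t: 7.28
tool_pos: [0.5183, 0.0374, 0.0679]
ee_rot: [0.71, 0.704, -0.003, -0.001]
contact_force: [0.1, -0.1, -3.1]
width: 0.0235
```

```bash
python3 -c "from h import *;st()"
```

```text
t 7.28 pos [518.3  37.4  67.9] yang -0.43 z [-0.006 -0.002 -1.   ] F [ 0.1 -0.1 -3.1] T [-0.03 -0.02 -0.01] w 23.5 j [-0.05  0.58  1.96 -0.    0.6  -0.04]
```

Emit:
step_arm:
  plan:
    - {"dp": [0,0,-0.03],"twist": 0,"hand": 1}
    - {"dp": [0,0,0],"twist": 0,"hand": 1}

```text
t: 7.52
tool_pos: [0.5184, 0.0374, 0.067]
ee_rot: [0.71, 0.704, -0.003, -0.001]
contact_force: [0.5, -0.6, -2.7]
width: 0.0235
```

```bash
python3 -c "from h import *;st()"
```

```text
t 7.53 pos [518.4  37.4  67. ] yang -0.44 z [-0.006 -0.002 -1.   ] F [ 0.5 -0.6 -2.7] T [-0.05  0.01 -0.02] w 23.5 j [-0.05  0.58  1.97 -0.    0.6  -0.04]
```

Emit:
step_arm:
  plan:
    - {"dp": [0,0,-0.03],"twist": 0,"hand": 1}
    - {"dp": [0,0,0],"twist": 0,"hand": 1}

```text
t: 7.78
tool_pos: [0.5185, 0.0374, 0.0671]
ee_rot: [0.71, 0.704, -0.002, -0.001]
contact_force: [-0.8, -0.2, -3.2]
width: 0.0232
```

```bash
python3 - <<'E'
from h import *
s=st(); z=48
s2=snap("side"); c=s2["color"]; np.savez("side3.npz",P=s2["P"],c=c)
TOP=[(4,5),(5,6),(6,7),(7,4)]; FR=[(0,1),(0,4),(1,5)]
print("mould",fit(c,"side",FR,0,48,[517,31,-.4]))
print("lid",fit(c,"side",FR+TOP,z,14,[517,31,-.5]),fit(c,"side",FR+[(4,5)],z,14,[517,31,-.5]))
E
```

```text
t 7.78 pos [518.5  37.4  67.1] yang -0.43 z [-0.005 -0.002 -1.   ] F [-0.8 -0.2 -3.2] T [0.   0.03 0.  ] w 23.2 j [-0.05  0.58  1.97 -0.    0.6  -0.04]
mould (array([516.97,  30.64,  -0.59]), -8660)
lid (array([517.67,  29.19,  -0.7 ]), -14251) (array([518.28,  29.44,  -0.56]), -9790)
```

Emit:
step_arm:
  plan:
    - {"dp": [0,0,-0.06],"twist": 0,"hand": 1}
    - {"dp": [0,0,0],"twist": 0,"hand": 1}

```text
t: 8.12
tool_pos: [0.5186, 0.0374, 0.0672]
ee_rot: [0.71, 0.704, -0.002, -0.001]
contact_force: [-0.5, -0.7, -2.9]
width: 0.0231
```

```bash
python3 -c "from h import *;st()"
```

```text
t 8.12 pos [518.6  37.4  67.2] yang -0.43 z [-0.004 -0.002 -1.   ] F [-0.5 -0.7 -2.9] T [-0.01 -0.04  0.03] w 23.1 j [-0.05  0.58  1.97 -0.    0.6  -0.04]
```

The arm is in contact: z holds at 67.2 mm, the expected height. I'll release, lift and move toward the press, then check from the top.

Emit:
step_arm:
  plan:
    - {"dp": [0,0,0],"twist": 0,"hand": 0.6}
    - {"dp": [0,0,0],"twist": 0,"hand": 0.5}
    - {"dp": [0,0,0],"twist": 0,"hand": 0.4}
    - {"dp": [0,0,0.2],"twist": 0,"hand": 0.4}
    - {"dp": [0,0,0.8],"twist": 0,"hand": 0.4}
    - {"dp": [0,0,0.9],"twist": 0,"hand": 0.3}
    - {"dp": [0,0,1],"twist": 0,"hand": 0}
    - {"dp": [0,0,1],"twist": 0,"hand": 0}
    - {"dp": [0,-0.4,1],"twist": 0,"hand": 0}
    - {"dp": [0,-0.8,0.8],"twist": 0,"hand": 0}
    - {"dp": [-0.1,-0.9,0.3],"twist": 0,"hand": 0}
    - {"dp": [-0.1,-0.9,0],"twist": 0,"hand": 0}
    - {"dp": [-0.1,-0.9,0],"twist": 0,"hand": 0}
    - {"dp": [-0.1,-0.9,0],"twist": 0,"hand": 0}
    - {"dp": [-0.1,-0.9,0],"twist": 0,"hand": 0}
    - {"dp": [-0.1,-0.9,0],"twist": 0,"hand": 0}
    - {"dp": [-0.1,-0.9,0],"twist": 0,"hand": 0}
    - {"dp": [-0.1,-0.9,0],"twist": 0,"hand": 0}
    - {"dp": [0,-0.5,0],"twist": 0,"hand": 0}

```text
t: 10.5
tool_pos: [0.4917, -0.2366, 0.2588]
ee_rot: [0.709, 0.705, -0.001, 0.001]
contact_force: [0.2, 0.3, 0.3]
width: 0.0853
```

```bash
python3 - <<'E'
from h import *
st(); T=snap("top"); S=snap("side"); np.savez("top4.npz",P=T["P"],c=T["color"]); np.savez("side4.npz",P=S["P"],c=S["color"])
a=cv2.resize(T["color"][205:290,235:310],(450,510),interpolation=3);b=cv2.resize(S["color"][185:250,205:285],(340,276),interpolation=3)
o=np.zeros((510,790,3),np.uint8);o[:,:450]=a;o[:276,450:]=b; save("f1.png",o)
c=T["color"];TOP=[(4,5),(5,6),(6,7),(7,4)]; FR=[(0,1),(0,4),(1,5)]
print("top lid",fit(c,"top",TOP,48,14,[518,36,-.5]))
P=T["P"];q=P[(P[...,2]>.056)&(P[...,2]<.068)&(abs(P[...,0]-.518)<.1)&(abs(P[...,1]-.035)<.08)]
print(cv2.minAreaRect((q[:,:2]*1000).astype(np.float32)),q[:,2].mean())
c=S["color"];print("side lid",fit(c,"side",FR+TOP,48,14,[517,31,-.5]),fit(c,"side",FR+[(4,5)],48,14,[517,31,-.5]),"mould",fit(c,"side",FR,0,48,[517,31,-.5]))
E
```

```text
t 10.5 pos [ 491.7 -236.6  258.8] yang -0.29 z [-0.    -0.003 -1.   ] F [0.2 0.3 0.3] T [ 0.04 -0.02  0.01] w 85.3 j [-0.57  0.35  1.72 -0.    1.07 -0.56]
top lid (array([ 5.2012e+02,  3.7080e+01, -4.0000e-01]), -10178)
((520.166259765625, 36.54935073852539), (88.46810150146484, 150.13262939453125), 89.53627014160156) 0.0614111736304392
side lid (array([ 5.1837e+02,  2.9520e+01, -4.8000e-01]), -9614) (array([520.99,  29.44,  -0.54]), -6929) mould (array([ 5.1672e+02,  3.0260e+01, -4.5000e-01]), -5359)
```

View pics/f1.png

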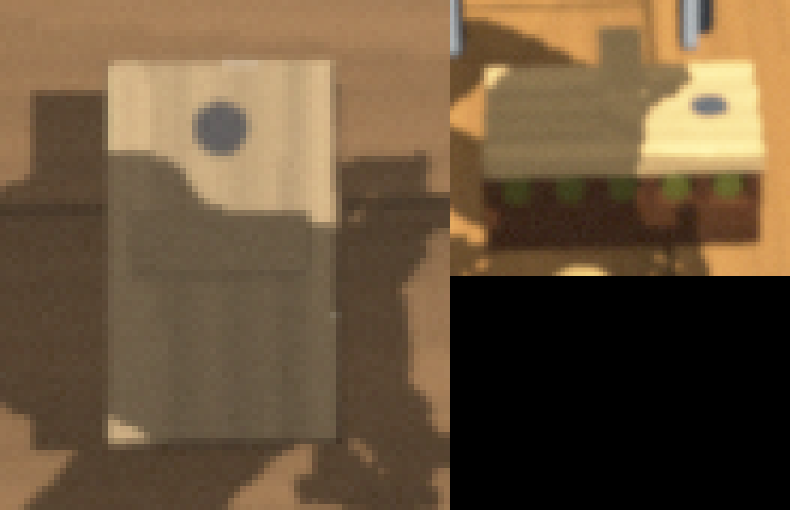

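The left half (top) shows the lid squarely on the mould with its disc at (220,128). The right half (side) shows the ends matching within about 1 mm. I'll do one more numerical flushness check and locate the disc.

```bash
python3 - <<'E'
from h import *
def ext(P,lo,hi,lab):
    # mean edges per image row / col, top camera depth mask, half-pixel edges via neighbours
    m=(P[...,2]>lo)&(P[...,2]<hi)&(abs(P[...,0]-.52)<.1)&(abs(P[...,1]-.036)<.07)
    m=cv2.morphologyEx(m.astype(np.uint8),cv2.MORPH_CLOSE,np.ones((5,5)))>0
    rows=np.where(m.sum(1)>30)[0]; rows=rows[3:-3]; cols=np.where(m.sum(0)>50)[0][3:-3]
    L=np.mean([np.where(m[r])[0].min() for r in rows]); R=np.mean([np.where(m[r])[0].max() for r in rows])
    T=np.mean([np.where(m[:,c])[0].min() for c in cols]); B=np.mean([np.where(m[:,c])[0].max() for c in cols])
    rv,tv,K=cam("top"); Rm=cv2.Rodrigues(rv)[0]
    z=lo*0+Z
    def w(u,v):
        d=Rm.T@np.linalg.solve(K,[u,v,1]); o=-Rm.T@tv.ravel(); return (o+d*(z-o[2])/d[2])*1000
    cu,cv_=(L+R)/2,(T+B)/2
    print(lab,"px",L.round(2),R.round(2),T.round(2),B.round(2),"y",w(L-.5,cv_)[1].round(1),w(R+.5,cv_)[1].round(1),"x",w(cu,T-.5)[0].round(1),w(cu,B+.5)[0].round(1),"c",w(cu,cv_).round(1))
P0=np.load("top0.npz")["P"];P4=np.load("top4.npz")["P"]
Z=.048; ext(P0,.03,.06,"mould")
ext(P0,.041,.06,"mould41")
Z=.062; ext(P4,.05,.075,"lid")
S=np.load("side4.npz")["P"]; S0=np.load("side0.npz")["P"]
def fy(P,lo,hi):
    q=P[(P[...,2]>lo)&(P[...,2]<hi)&(abs(P[...,1]+.012)<.008)&(abs(P[...,0]-.517)<.06)]*1000; return len(q),np.median(q[:,1]).round(2),q[:,1].mean().round(2)
print("front y mould0",fy(S0,.006,.03),"mould4",fy(S,.006,.03),"lid4",fy(S,.049,.057))
c=np.load("top4.npz")["c"].astype(int)
m=(np.ptp(c,axis=-1)<25)&(P4[...,2]>.05)&(abs(P4[...,0]-.567)<.02)&(abs(P4[...,1]-.036)<.02)
q=P4[m]*1000; print("disc",len(q),q.mean(0).round(1),cv2.minEnclosingCircle(q[:,:2].astype(np.float32)))
E
```

```text
mould px 254.7 290.26 216.07 278.0 y 78.7 -8.8 x 594.7 444.1 c [518.5  34.9  48. ]
mould41 px 254.75 289.6 216.07 278.0 y 78.6 -7.2 x 594.8 444.1 c [518.5  35.7  48. ]
lid px 253.0 289.83 215.0 277.69 y 81.6 -7.8 x 595.2 444.6 c [519.   36.9  62. ]
front y mould0 (481, np.float64(-12.92), np.float64(-12.67)) mould4 (475, np.float64(-13.04), np.float64(-12.89)) lid4 (148, np.float64(-11.5), np.float64(-11.49))
disc 50 [567.7  36.3  62. ] ((567.6595458984375, 36.02250671386719), 9.667646408081055)
```

All the depth checks agree that the lid sits about 1.4 mm too far in +y (x within 0.5 mm). I have time to spare, so I'll regrasp and correct it.

Emit:
step_arm:
  plan:
    - {"dp": [0.1,0.9,0],"twist": 0,"hand": 0}
    - {"dp": [0.1,0.9,0],"twist": 0,"hand": 0}
    - {"dp": [0.1,0.9,0],"twist": 0,"hand": 0}
    - {"dp": [0.1,0.9,0],"twist": 0,"hand": 0}
    - {"dp": [0.1,0.9,0],"twist": 0,"hand": 0.3}
    - {"dp": [0.1,0.9,-0.3],"twist": 0,"hand": 0.4}
    - {"dp": [0.1,0.9,-0.6],"twist": 0,"hand": 0.4}
    - {"dp": [0.1,0.9,-0.8],"twist": 0,"hand": 0.4}
    - {"dp": [0.1,0.9,-0.8],"twist": 0,"hand": 0.4}
    - {"dp": [0,0.6,-0.8],"twist": 0,"hand": 0.4}
    - {"dp": [0,0,-0.6],"twist": 0,"hand": 0.4}
    - {"dp": [0,0,0],"twist": 0,"hand": 0.4}
    - {"dp": [0,0,0],"twist": 0,"hand": 0.4}

```text
t: 12.38
tool_pos: [0.5173, 0.0468, 0.1408]
ee_rot: [0.704, 0.711, 0.0, 0.002]
contact_force: [-1.0, -0.5, -0.4]
width: 0.0515
```

```bash
python3 -c "from h import *;st()"
```

```text
t 12.38 pos [517.3  46.8 140.8] yang 0.56 z [ 0.002 -0.002 -1.   ] F [-1.  -0.5 -0.4] T [ 0.02  0.03 -0.  ] w 51.5 j [-0.04  0.46  1.92 -0.    0.76 -0.04]
```

Emit:
step_arm:
  plan:
    - {"dp": [0.03,-0.3,-0.5],"twist": -0.12,"hand": 0.4}
    - {"dp": [0,0,-0.8],"twist": 0,"hand": 0.4}
    - {"dp": [0,0,-0.6],"twist": 0,"hand": 0.4}
    - {"dp": [0,0,-0.3],"twist": 0,"hand": 0.4}
    - {"dp": [0,0,0],"twist": 0,"hand": 0.4}
    - {"dp": [0,0,0],"twist": 0,"hand": 0.4}

```text
t: 13.12
tool_pos: [0.5194, 0.0348, 0.0736]
ee_rot: [0.712, 0.703, 0.002, 0.003]
contact_force: [-0.1, 0.2, -0.3]
width: 0.0515
```

```bash
python3 -c "from h import *;st()"
```

```text
t 13.12 pos [519.4  34.8  73.6] yang -0.72 z [ 0.007 -0.003 -1.   ] F [-0.1  0.2 -0.3] T [-0.02  0.01 -0.01] w 51.5 j [-0.06  0.57  1.97 -0.    0.6  -0.04]
```

Emit:
step_arm:
  plan:
    - {"dp": [-0.03,0,-0.1],"twist": 0.03,"hand": 0.4}
    - {"dp": [0,0,-0.07],"twist": 0,"hand": 0.4}
    - {"dp": [0,0,0],"twist": 0,"hand": 0.6}
    - {"dp": [0,0,0],"twist": 0,"hand": 0.8}
    - {"dp": [0,0,0],"twist": 0,"hand": 1}
    - {"dp": [0,0,0],"twist": 0,"hand": 1}
    - {"dp": [0,0,0],"twist": 0,"hand": 1}

```text
t: 14.0
tool_pos: [0.5189, 0.0348, 0.0696]
ee_rot: [0.71, 0.704, 0.002, 0.004]
contact_force: [-0.0, -0.4, 0.8]
width: 0.0232
```

```bash
python3 -c "from h import *;st()"
```

```text
t 14.0 pos [518.9  34.8  69.6] yang -0.45 z [ 0.009 -0.003 -1.   ] F [-0.  -0.4  0.8] T [-0.01  0.09 -0.  ] w 23.2 j [-0.06  0.57  1.97 -0.    0.59 -0.05]
```

Emit:
step_arm:
  plan:
    - {"dp": [0,0,0.1],"twist": 0,"hand": 1}
    - {"dp": [-0.025,-0.05,0],"twist": 0,"hand": 1}
    - {"dp": [0,0,0],"twist": 0,"hand": 1}

```text
t: 14.38
tool_pos: [0.5177, 0.0333, 0.0724]
ee_rot: [0.71, 0.704, 0.002, 0.004]
contact_force: [-0.8, -0.3, -1.8]
width: 0.0231
```

```bash
python3 -c "from h import *;st()"
```

```text
t 14.38 pos [517.7  33.3  72.4] yang -0.45 z [ 0.008 -0.003 -1.   ] F [-0.8 -0.3 -1.8] T [ 0.02  0.04 -0.03] w 23.1 j [-0.06  0.57  1.97 -0.    0.59 -0.05]
```

Emit:
step_arm:
  plan:
    - {"dp": [0.01,0,-0.06],"twist": 0,"hand": 1}
    - {"dp": [0,0,-0.04],"twist": 0,"hand": 1}
    - {"dp": [0,0,-0.02],"twist": 0,"hand": 1}
    - {"dp": [0,0,0],"twist": 0,"hand": 1}

```text
t: 14.88
tool_pos: [0.5181, 0.0332, 0.0696]
ee_rot: [0.71, 0.704, 0.002, 0.004]
contact_force: [0.9, 0.8, -1.5]
width: 0.0235
```

```bash
python3 -c "from h import *;st()"
```

```text
t 14.88 pos [518.1  33.2  69.6] yang -0.45 z [ 0.009 -0.003 -1.   ] F [ 0.9  0.8 -1.5] T [ 0.01  0.14 -0.03] w 23.5 j [-0.06  0.57  1.97 -0.    0.59 -0.05]
```

Emit:
step_arm:
  plan:
    - {"dp": [0,0,-0.03],"twist": 0,"hand": 1}
    - {"dp": [0,0,0],"twist": 0,"hand": 0.6}
    - {"dp": [0,0,0],"twist": 0,"hand": 0.5}
    - {"dp": [0,0,0],"twist": 0,"hand": 0.4}
    - {"dp": [0,0,0.2],"twist": 0,"hand": 0.4}
    - {"dp": [0,0,0.8],"twist": 0,"hand": 0.4}
    - {"dp": [0,0,0.9],"twist": 0,"hand": 0.3}
    - {"dp": [0,0,1],"twist": 0,"hand": 0}
    - {"dp": [0,0,1],"twist": 0,"hand": 0}
    - {"dp": [0,-0.4,1],"twist": 0,"hand": 0}
    - {"dp": [-0.1,-0.8,0.8],"twist": 0,"hand": 0}
    - {"dp": [-0.1,-0.9,0.3],"twist": 0,"hand": 0}
    - {"dp": [-0.1,-0.9,0],"twist": 0,"hand": 0}
    - {"dp": [-0.1,-0.9,0],"twist": 0,"hand": 0}
    - {"dp": [-0.1,-0.9,0],"twist": 0,"hand": 0}
    - {"dp": [-0.1,-0.9,0],"twist": 0,"hand": 0}
    - {"dp": [-0.1,-0.9,0],"twist": 0,"hand": 0}
    - {"dp": [-0.1,-0.9,0],"twist": 0,"hand": 0}
    - {"dp": [-0.1,-0.9,0],"twist": 0,"hand": 0}
    - {"dp": [0,-0.6,0],"twist": 0,"hand": 0}

```text
t: 17.38
tool_pos: [0.4883, -0.2437, 0.2614]
ee_rot: [0.709, 0.705, 0.003, 0.006]
contact_force: [-0.2, 0.6, 0.9]
width: 0.0855
```

```bash
cat >> h.py <<'E'
def ext(P,lo,hi,Z,lab):
    m=(P[...,2]>lo)&(P[...,2]<hi)&(abs(P[...,0]-.52)<.1)&(abs(P[...,1]-.036)<.07)
    m=cv2.morphologyEx(m.astype(np.uint8),cv2.MORPH_CLOSE,np.ones((5,5)))>0
    rows=np.where(m.sum(1)>30)[0][3:-3]; cols=np.where(m.sum(0)>50)[0][3:-3]
    L=np.mean([np.where(m[r])[0].min() for r in rows]); R=np.mean([np.where(m[r])[0].max() for r in rows])
    T=np.mean([np.where(m[:,c])[0].min() for c in cols]); B=np.mean([np.where(m[:,c])[0].max() for c in cols])
    rv,tv,K=cam("top"); Rm=cv2.Rodrigues(rv)[0]
    d=Rm.T@np.linalg.solve(K,[(L+R)/2,(T+B)/2,1]); o=-Rm.T@tv.ravel(); print(lab,((o+d*(Z-o[2])/d[2])*1000).round(1))
def fy(P,lo,hi):
    q=P[(P[...,2]>lo)&(P[...,2]<hi)&(abs(P[...,1]+.012)<.008)&(abs(P[...,0]-.517)<.06)]*1000; return len(q),np.median(q[:,1]).round(2),q[:,1].mean().round(2)
def lidcheck():
    T=snap("top");S=snap("side"); P=T["P"]; ext(P,.05,.075,.062,"lid ext")
    print("front y mould",fy(S["P"],.006,.03),"lid",fy(S["P"],.049,.057))
    q=P[(P[...,2]>.056)&(P[...,2]<.068)&(abs(P[...,0]-.518)<.1)&(abs(P[...,1]-.035)<.08)]
    print("rect",cv2.minAreaRect((q[:,:2]*1000).astype(np.float32)))
    print("top fit",fit(T["color"],"top",[(4,5),(5,6),(6,7),(7,4)],48,14,[518,36,-.5]))
    c=T["color"].astype(int); m=(np.ptp(c,axis=-1)<25)&(P[...,2]>.05)&(abs(P[...,0]-.567)<.02)&(abs(P[...,1]-.036)<.02)
    q=P[m]*1000; print("disc",len(q),q.mean(0).round(1)) if len(q) else 0
    return T,S
E
python3 - <<'E'
from h import *
st(); T,S=lidcheck()
for nm,P in(("top",T["P"]),("side",S["P"])):
    q=P[(P[...,2]>.158)&(P[...,2]<.172)&(abs(P[...,0]-.493)<.03)&(abs(P[...,1]+.255)<.03)]*1000
    print(nm,"handle",len(q),q.mean(0) if len(q) else "")
E
```

```text
t 17.38 pos [ 488.3 -243.7  261.4] yang -0.3 z [ 0.014 -0.004 -1.   ] F [-0.2  0.6  0.9] T [-0.02  0.01  0.  ] w 85.5 j [-0.59  0.34  1.72  0.    1.06 -0.58]
lid ext [518.5  36.1  62. ]
front y mould (471, np.float64(-12.96), np.float64(-13.0)) lid (141, np.float64(-13.18), np.float64(-13.02))
rect ((519.7538452148438, 35.82439422607422), (89.95777893066406, 150.25863647460938), 89.51110076904297)
top fit (array([519.43,  35.76,  -0.7 ]), -9668)
disc 49 [566.8  34.6  62. ]
top handle 0 
side handle 131 [ 491.73051438 -261.26202965  163.22575012]
```

The lid is now flush: its centre is at (519.7,35.8) against the mould's (519.7,35.3), and the front faces agree to 0.2 mm. Next is the press.

Emit:
step_arm:
  plan:
    - {"dp": [0.17,-0.3,0],"twist": 0,"hand": 0}
    - {"dp": [0,0,-0.5],"twist": 0,"hand": 0}
    - {"dp": [0,0,-0.8],"twist": 0,"hand": 0}
    - {"dp": [0,0,-0.6],"twist": 0,"hand": 0}
    - {"dp": [0,0,0],"twist": 0,"hand": 0}
    - {"dp": [0,0,0],"twist": 0,"hand": 0}

```text
t: 18.27
tool_pos: [0.4942, -0.2491, 0.2]
ee_rot: [0.708, 0.706, 0.003, 0.005]
contact_force: [-0.7, 0.2, -0.4]
width: 0.0853
```

```bash
python3 - <<'E'
from h import *
st(); s=snap("side"); save("g1.png",s["color"][160:340,180:320],3)
E
```

```text
t 18.27 pos [ 494.2 -249.1  200. ] yang -0.12 z [ 0.012 -0.003 -1.   ] F [-0.7  0.2 -0.4] T [0.01 0.04 0.03] w 85.3 j [-0.59  0.42  1.78  0.01  0.93 -0.59]
```

View pics/g1.png

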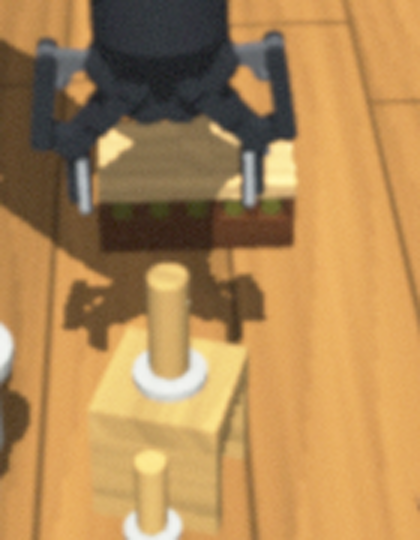

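The crop shows the open jaws at (83,180) and (250,180), straddling the handle top at (168,275). I'll shift -4 mm in y and descend.

Emit:
step_arm:
  plan:
    - {"dp": [-0.02,-0.13,-0.5],"twist": 0,"hand": 0}
    - {"dp": [0,0,-0.8],"twist": 0,"hand": 0}
    - {"dp": [0,0,-0.8],"twist": 0,"hand": 0}
    - {"dp": [0,0,-0.6],"twist": 0,"hand": 0}
    - {"dp": [0,0,0],"twist": 0,"hand": 0}
    - {"dp": [0,0,0],"twist": 0,"hand": 0.2}

```text
t: 19.08
tool_pos: [0.4935, -0.2542, 0.116]
ee_rot: [0.708, 0.706, 0.004, 0.007]
contact_force: [-0.5, -0.9, -0.1]
width: 0.0701
```

```bash
python3 -c "from h import *;st()"
```

```text
t 19.07 pos [ 493.5 -254.2  116. ] yang -0.14 z [ 0.015 -0.005 -1.   ] F [-0.5 -0.9 -0.1] T [ 0.   -0.04  0.04] w 70.1 j [-0.6   0.53  1.86  0.01  0.73 -0.6 ]
```

Emit:
step_arm:
  plan:
    - {"dp": [0,0.03,-0.16],"twist": 0,"hand": 0.3}
    - {"dp": [0,0,0],"twist": 0,"hand": 0.5}
    - {"dp": [0,0,0],"twist": 0,"hand": 0.65}
    - {"dp": [0,0,0],"twist": 0,"hand": 0.8}
    - {"dp": [0,0,0],"twist": 0,"hand": 1}
    - {"dp": [0,0,0],"twist": 0,"hand": 1}
    - {"dp": [0,0,0],"twist": 0,"hand": 1}
  grip_force: 50

```text
t: 19.95
tool_pos: [0.4938, -0.2536, 0.1126]
ee_rot: [0.708, 0.706, 0.004, 0.008]
contact_force: [-0.5, 1.2, 0.4]
width: 0.0249
```

```bash
python3 -c "from h import *;st()"
```

```text
t 19.95 pos [ 493.8 -253.6  112.6] yang -0.13 z [ 0.017 -0.006 -1.   ] F [-0.5  1.2  0.4] T [0.02 0.2  0.  ] w 24.9 j [-0.6   0.54  1.86  0.01  0.72 -0.6 ]
```

Emit:
step_arm:
  plan:
    - {"dp": [0,0,0.3],"twist": 0,"hand": 1}
    - {"dp": [0,0,0.6],"twist": 0,"hand": 1}
    - {"dp": [0,0,0.8],"twist": 0,"hand": 1}
    - {"dp": [0,0,0.9],"twist": 0,"hand": 1}
    - {"dp": [0,0,0.9],"twist": 0,"hand": 1}
    - {"dp": [0,0,0.4],"twist": 0,"hand": 1}
    - {"dp": [0.25,0.5,0],"twist": 0,"hand": 1}
    - {"dp": [0.25,0.9,0],"twist": 0,"hand": 1}
    - {"dp": [0.25,0.9,0],"twist": 0,"hand": 1}
    - {"dp": [0.25,0.9,0],"twist": 0,"hand": 1}
    - {"dp": [0.25,0.9,0],"twist": 0,"hand": 1}
    - {"dp": [0.25,0.9,0],"twist": 0,"hand": 1}
    - {"dp": [0.25,0.9,0],"twist": 0,"hand": 1}
    - {"dp": [0.25,0.9,0],"twist": 0,"hand": 1}
    - {"dp": [0.25,0.9,0],"twist": 0,"hand": 1}
    - {"dp": [0.2,0.9,0],"twist": 0,"hand": 1}
    - {"dp": [0,0.5,0],"twist": 0,"hand": 1}
    - {"dp": [0,0,0],"twist": 0,"hand": 1}
    - {"dp": [0,0,0],"twist": 0,"hand": 1}

```text
t: 22.32
tool_pos: [0.5656, 0.0389, 0.2226]
ee_rot: [0.707, 0.707, -0.0, -0.0]
contact_force: [0.6, 0.3, -1.7]
width: 0.0251
```

```bash
python3 - <<'E'
from h import *
st(); s=snap("side"); np.savez("side5.npz",P=s["P"],c=s["color"]); save("i1.png",s["color"][90:260,190:310],3.5)
T=snap("top"); np.savez("top5.npz",P=T["P"],c=T["color"])
E
```

```text
t 22.32 pos [565.6  38.9 222.6] yang -0.02 z [-0.001  0.    -1.   ] F [ 0.6  0.3 -1.7] T [-0.01  0.01 -0.05] w 25.1 j [-0.05  0.42  1.71  0.    1.01 -0.05]
```

View pics/i1.png

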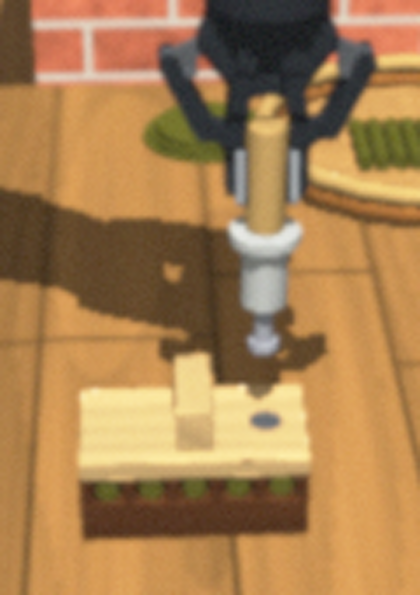

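The crop shows the press upright and clear of everything: foot at (263,345), disc at (265,421), handle top at (268,125). I'll compute the foot-to-disc offset.

```bash
python3 - <<'E'
from h import *
D=np.load("side5.npz");P=D["P"];c=D["c"].astype(int)
rv,tv,K=cam("side");Rm=cv2.Rodrigues(rv)[0];o=-Rm.T@tv.ravel()
def ray(u,v,z):
    d=Rm.T@np.linalg.solve(K,[u,v,1]); return ((o+d*(z-o[2])/d[2])*1000).round(1)
m=(np.ptp(c,axis=-1)<45)&(c.sum(-1)<420)&(P[...,2]>.045)&(P[...,2]<.07)&(abs(P[...,0]-.565)<.02)&(abs(P[...,1]-.03)<.03)
v,u=np.where(m); print("disc px",u.mean(),v.mean(),len(u),u.min(),u.max(),v.min(),v.max(),"P",P[m].mean(0)*1000,"ray",ray(u.mean(),v.mean(),.062))
# press by depth columns: points with y near 0.035 and z slices
for lo,hi in((.112,.122),(.122,.13),(.130,.147),(.152,.19),(.192,.202),(.21,.235)):
    q=(P[...,2]>lo-.003)&(P[...,2]<hi-.003)&(abs(P[...,1]-.03)<.035)&(abs(P[...,0]-.565)<.04)
    vv,uu=np.where(q)
    x=P[q]*1000
    if len(uu): 
        ed=[(uu[vv==r].min(),uu[vv==r].max()) for r in np.unique(vv)]
        print(lo,hi,len(x),"x mid",((x[:,0].min()+x[:,0].max())/2).round(1),"w",np.ptp(x[:,0]).round(1),"mean",x.mean(0).round(1),"px u",np.mean(ed).round(2))
T=np.load("top5.npz");P=T["P"]
q=(P[...,2]>.05)&(P[...,2]<.07)&(abs(P[...,0]-.52)<.09)&(abs(P[...,1]-.035)<.06); print("top visible lid px",q.sum())
E
```

```text
disc px 265.3478260869565 209.65217391304347 23 262 269 208 211 P [565.38490991  30.41503988  60.86742453] ray [565.3  28.7  62. ]
0.112 0.122 11 x mid 563.1 w 16.3 mean [561.5  28.5 117.1] px u 263.33
0.122 0.13 31 x mid 563.1 w 16.7 mean [563.3  30.5 122.5] px u 264.6
0.13 0.147 37 x mid 563.0 w 11.4 mean [562.8  30.8 135.6] px u 264.43
0.152 0.19 191 x mid 563.9 w 27.6 mean [563.2  23.7 168.9] px u 264.68
0.192 0.202 39 x mid 563.3 w 43.6 mean [560.7  18.1 196.2] px u 262.43
0.21 0.235 158 x mid 564.5 w 50.0 mean [563.6  26.3 221.4] px u 265.39
top visible lid px 0
```

Emit:
step_arm:
  plan:
    - {"dp": [0.077,-0.14,-0.3],"twist": 0,"hand": 1}
    - {"dp": [0,0,-0.5],"twist": 0,"hand": 1}
    - {"dp": [0,0,-0.5],"twist": 0,"hand": 1}
    - {"dp": [0,0,-0.2],"twist": 0,"hand": 1}
    - {"dp": [0,0,0],"twist": 0,"hand": 1}
    - {"dp": [0,0,0],"twist": 0,"hand": 1}

```text
t: 23.22
tool_pos: [0.5679, 0.0328, 0.1739]
ee_rot: [0.708, 0.706, -0.0, -0.001]
contact_force: [-0.3, -0.4, -1.5]
width: 0.0249
```

```bash
python3 - <<'E'
from h import *
st(); s=snap("side"); np.savez("side6.npz",P=s["P"],c=s["color"]); save("j1.png",s["color"][130:240,205:295],6)
P=s["P"]
for lo,hi in((.075,.083),(.085,.103),(.108,.146)):
    q=(P[...,2]>lo-.003)&(P[...,2]<hi-.003)&(abs(P[...,1]-.03)<.03)&(abs(P[...,0]-.567)<.025); x=P[q]*1000
    print(lo,len(x),"x mid",((x[:,0].min()+x[:,0].max())/2).round(1),np.ptp(x[:,0]).round(1),x.mean(0).round(1))
E
```

```text
t 23.23 pos [567.9  32.8 173.9] yang -0.17 z [-0.001  0.    -1.   ] F [-0.3 -0.4 -1.5] T [-0.06  0.04 -0.02] w 24.9 j [-0.06  0.48  1.76  0.    0.9  -0.06]
0.075 25 x mid 564.1 14.4 [565.1  24.9  75.2]
0.085 30 x mid 565.2 12.4 [564.8  25.4  88.4]
0.108 172 x mid 566.1 28.0 [565.4  17.7 122.7]
```

View pics/j1.png

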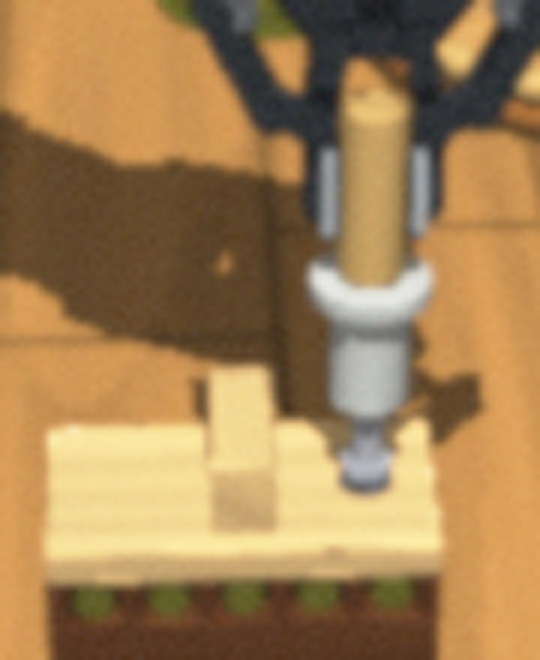

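The crop shows the foot at (365,470) just above the disc, with its lower rim at v≈492. I'll check the y offset by rays.

```bash
python3 - <<'E'
from h import *
rv,tv,K=cam("side");Rm=cv2.Rodrigues(rv)[0];o=-Rm.T@tv.ravel()
def pr(x,y,z): return cv2.projectPoints(np.array([[x,y,z]])/1000,rv,tv,K,None)[0].ravel().round(2)
c=np.load("side6.npz")["c"]; c4=np.load("side5.npz")["c"]
print("mould-lid center side frame; disc pts:")
for y in(20,25,30,35): print(y,"disc z62 top",pr(565.3,y,62),"foot front rim z68.3",pr(565,y-10,68.3),"z66",pr(565,y-10,66))
print("lid front-bottom edge z48",pr(565,-14.5,48), pr(565,-12,48))
for u in(264,265,266): print(u,[tuple(int(k) for k in c[v,u]) for v in range(202,217)])
print("disc col before",[tuple(int(k) for k in c4[v,265]) for v in range(203,217)])
E
```

```text
mould-lid center side frame; disc pts:
20 disc z62 top [265.61 211.7 ] foot front rim z68.3 [265.8  211.82] z66 [265.79 212.65]
25 disc z62 top [265.47 210.52] foot front rim z68.3 [265.65 210.62] z66 [265.64 211.45]
30 disc z62 top [265.33 209.34] foot front rim z68.3 [265.51 209.43] z66 [265.5  210.26]
35 disc z62 top [265.19 208.17] foot front rim z68.3 [265.36 208.25] z66 [265.36 209.08]
lid front-bottom edge z48 [266.44 225.18] [266.36 224.56]
264 [(127, 123, 120), (138, 135, 137), (143, 142, 145), (148, 148, 153), (165, 164, 172), (181, 182, 189), (179, 180, 189), (162, 163, 169), (120, 121, 126), (116, 106, 95), (190, 161, 123), (234, 205, 143), (245, 221, 150), (246, 223, 152), (244, 219, 147)]
265 [(122, 121, 124), (145, 148, 150), (156, 156, 163), (163, 164, 170), (169, 171, 176), (180, 181, 190), (178, 180, 187), (161, 163, 171), (122, 125, 130), (112, 106, 100), (176, 154, 119), (231, 201, 140), (245, 220, 151), (246, 223, 150), (244, 219, 147)]
266 [(120, 122, 125), (148, 150, 153), (163, 166, 170), (164, 165, 172), (169, 173, 177), (180, 182, 189), (180, 180, 189), (160, 161, 167), (123, 125, 130), (118, 113, 111), (178, 156, 127), (234, 202, 144), (245, 221, 151), (247, 223, 152), (244, 218, 146)]
disc col before [(217, 183, 123), (239, 212, 144), (243, 219, 148), (238, 212, 145), (205, 176, 136), (144, 138, 125), (112, 115, 118), (111, 112, 118), (126, 122, 118), (180, 158, 128), (231, 200, 141), (245, 220, 150), (245, 222, 151), (243, 218, 148)]
```

Emit:
step_arm:
  plan:
    - {"dp": [0,0.06,0],"twist": 0,"hand": 1}
    - {"dp": [0,0,0],"twist": 0,"hand": 1}
    - {"dp": [0,0,-0.15],"twist": 0,"hand": 1}
    - {"dp": [0,0,-0.1],"twist": 0,"hand": 1}
    - {"dp": [0,0,0],"twist": 0,"hand": 1}

```text
t: 23.95
tool_pos: [0.5682, 0.0348, 0.1668]
ee_rot: [0.708, 0.706, 0.0, 0.0]
contact_force: [0.4, 0.8, -1.3]
width: 0.025
```

```bash
python3 - <<'E'
from h import *
st()
for n in range(1):
    s=snap("side"); c=s["color"]; print([tuple(int(k) for k in c[v,265]) for v in range(203,217)]); st()
E
```

```text
t 23.95 pos [568.2  34.8 166.8] yang -0.16 z [ 0.  0. -1.] F [ 0.4  0.8 -1.3] T [ 0.04 -0.01 -0.01] w 25.0 j [-0.05  0.49  1.77  0.    0.89 -0.05]
[(105, 103, 107), (124, 123, 128), (145, 146, 149), (155, 157, 162), (165, 163, 170), (168, 168, 175), (180, 179, 188), (175, 177, 184), (171, 167, 167), (196, 175, 148), (234, 206, 148), (245, 220, 149), (246, 223, 152), (244, 220, 148)]
t 24.0 pos [568.2  34.8 166.9] yang -0.16 z [ 0.  0. -1.] F [ 0.6  0.4 -1.6] T [-0.02  0.02  0.03] w 24.8 j [-0.05  0.49  1.77  0.    0.89 -0.05]
```

Emit:
step_arm:
  plan:
    - {"dp": [0,0,-0.1],"twist": 0,"hand": 1}
    - {"dp": [0,0,-0.06],"twist": 0,"hand": 1}
    - {"dp": [0,0,0],"twist": 0,"hand": 1}

```text
t: 24.38
tool_pos: [0.5683, 0.0348, 0.1622]
ee_rot: [0.708, 0.706, 0.0, 0.0]
contact_force: [-0.8, -0.0, 1.1]
width: 0.0248
```

```bash
python3 - <<'E'
from h import *
F=[]
for n in range(4):
    F.append(bot.state()["contact_force"][2]); optics.snapshot("side")
print(np.round(F,2)); st()
E
```

```text
[1.09 0.79 1.33 0.69]
t 24.57 pos [568.2  34.8 162.3] yang -0.16 z [ 0.001  0.    -1.   ] F [-1.4  0.3  1.8] T [0.04 0.17 0.03] w 25.0 j [-0.05  0.49  1.77  0.    0.87 -0.05]
```

Emit:
step_arm:
  plan:
    - {"dp": [0,0,-0.1],"twist": 0,"hand": 1}
    - {"dp": [0,0,-0.06],"twist": 0,"hand": 1}
    - {"dp": [0,0,0],"twist": 0,"hand": 1}

```text
t: 24.95
tool_pos: [0.5683, 0.0348, 0.1575]
ee_rot: [0.708, 0.706, 0.0, 0.0]
contact_force: [-2.1, 1.4, 3.9]
width: 0.0247
```

```bash
python3 - <<'E'
from h import *
F=[]
for n in range(6):
    F.append(bot.state()["contact_force"][2]); s=snap("side")
print(np.round(F,2),np.mean(F)); st()
P=s["P"]; np.savez("side7.npz",P=P,c=s["color"]); save("k1.png",s["color"][130:240,205:295],6)
print("front y mould",fy(P,.006,.03),"lid",fy(P,.049,.057))
c=s["color"];TOP=[(4,5),(5,6),(6,7),(7,4)]; FR=[(0,1),(0,4),(1,5)]
print(fit(c,"side",FR+TOP,48,14,[517,31,-.5]),"mould",fit(c,"side",FR,0,48,[517,31,-.5]))
E
```

```text
[3.9  2.92 3.9  3.56 4.13 3.08] 3.580562910109503
t 25.25 pos [568.3  34.8 157.6] yang -0.16 z [ 0.001  0.    -1.   ] F [-0.7  0.1  2.6] T [ 0.06  0.36 -0.  ] w 25.1 j [-0.05  0.5   1.78  0.    0.86 -0.05]
front y mould (477, np.float64(-12.9), np.float64(-12.74)) lid (145, np.float64(-12.82), np.float64(-13.07))
(array([ 5.1729e+02,  2.7960e+01, -3.9000e-01]), -16309) mould (array([517.06,  30.64,  -0.63]), -8575)
```

View pics/k1.png

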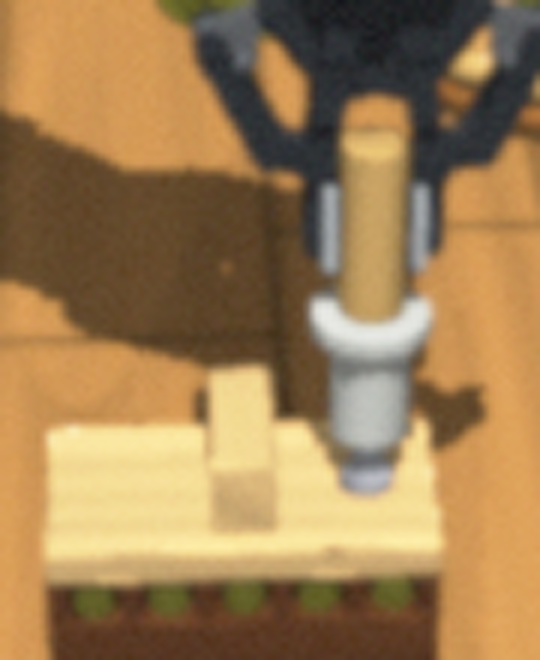

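The crop shows the press upright with its foot on the disc at (365,480) and the plunger partly in. The lid outline hasn't moved. Net push is about 5.2 N (3.6 + 1.6), or roughly 10 mm. Handing in.

```bash
python3 -c "
from h import *
print(bot.sign_off()); st()"
```

```text
the job is handed in; nothing more can be done
None
the job is handed in; nothing more can be done
```

I laid the lid on the mould and let go, took the middle-sized press out of its stand, and set its foot on the disc. I handed in at about 25 s with the press still held upright there, plunger about half way in.

- **Lid:** I first set it down about 1.4 mm too far in +y, so I regrasped it once to correct that. After letting go, its centre was at (519.7, 35.8) mm against the mould's (519.7, 35.3). The front faces agreed to about 0.3 mm with the press pushing.
- **Press:** The net push was about 5.2 N over about 10 mm of travel. By the side picture, the foot is centred on the disc to about 1 mm.
- **What disagreed:** The side-camera edge fit put the lid about 2.7 mm lower in y than the mould in the last check. Its y reading depends strongly on the assumed height, so I trusted the depth measurements and the top camera.
- **Not checked:** The arm hid the lid from the top camera during the push, so only the side camera confirmed that it stayed put. I did not measure the bowl, jar and bundle again; the arm stayed well away from them.

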